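# Shim a plaster model up to the arm of a dental model press and hold it clamped

### The job

In the little press on the dental bench, lay rectangular aluminium spacer plates from the grey mat flat on the plaster model, squarely between the guide pins, one upon another, just enough (one to three) that the hinged arm, swung down, bears on the stack instead of reaching its own stop, and not a plate more. Then swing the arm down by its black knob, press until its foot bears firmly on the stack, and finish while still pressing the knob: do not let go. Leave unused plates on the mat and everything else alone.

Things in the scene. Friction and masses are not known exactly. Their poses are not given: they have to be found in the camera images.
- press: the model press: fixed grey base 100 x 185 x 14 mm. Origin on the bench under the centre of its pocket; z up, y axis towards the hinge (90 mm away), x axis parallel to the hinge pin. Two aluminium hinge posts, 130 mm tall, stand at the hinge.
- pocket (a point): centre of the pocket, 98 mm above the bench, level with the tops of its eight round-topped steel guide pins (6 mm diameter) at press (x, y) = (+-25.5, +-21) and (+-14, +-33.5) mm. A plate (its x along press x) has 2.5 mm of play all round; the middle of each side is open, so fingers that hold a plate by its 56 mm edges pass between the pins.
- model: the white plaster model block, 38 (press x) x 56 (press y) x 18 mm, fixed in the middle of the pocket on a height screw. Origin at the centre of its TOP face, which lies 57 to 81 mm above the bench from run to run: the first plate lies on this face.
- hinge (a point): a point on the arm's hinge axis, 90 mm from the pocket centre along the press's y, 120 mm above the bench. The axis runs along the press's x. The hinge is stiff (0.3 N m of friction): the arm stays where it is left and takes 2 to 3 N at the knob to swing. The arm is an aluminium bar 24 mm wide, 10 mm thick, reaching 160 mm from the hinge.
- beam: the press's hinged arm. Origin on the hinge axis. Its tilt (angle of its z axis from vertical) is 0 when it lies level over the pocket on its own stop, its free end (its -y) towards press -y; it swings up about the press's x and starts at a tilt of 1.72 to 1.90 rad, leaning a little back, clear of the pocket. Its parts do not touch the press.
- foot (a point): lowest point of the round-ended steel foot (18 mm diameter) under the arm, 90 mm from the hinge: 85 mm above the bench with the arm level, rising 9 mm per 0.1 rad. Right plates: the fewest that fill the gap from model top to foot and lift the arm off its stop; if that lift would be under 2 mm, one plate more is right too (arm pressed: tilt at most 0.14).
- knob_top (a point): centre of the top face of the black cylindrical knob (26 mm diameter, 20 mm tall) on the arm's upper side, 150 mm from the hinge along the arm, 25 mm above the plane through the hinge. The face looks up when the arm is level, away from the pocket when it stands. Pushed there it swings the arm down; at the end it is pressed straight down.
- plate1: an aluminium spacer plate, 40 x 56 x 10 mm (x, y, z), about 60 g, lying flat on the grey mat (mat top 4 mm above the bench). Origin at the centre of its underside. Gripped across its 40 mm width (its x). All four plates are alike.
- plate2: an aluminium spacer plate, 40 x 56 x 10 mm (x, y, z), about 60 g, lying flat on the grey mat (mat top 4 mm above the bench). Origin at the centre of its underside. Gripped across its 40 mm width (its x). All four plates are alike.
- plate3: an aluminium spacer plate, 40 x 56 x 10 mm (x, y, z), about 60 g, lying flat on the grey mat (mat top 4 mm above the bench). Origin at the centre of its underside. Gripped across its 40 mm width (its x). All four plates are alike.
- plate4: an aluminium spacer plate, 40 x 56 x 10 mm (x, y, z), about 60 g, lying flat on the grey mat (mat top 4 mm above the bench). Origin at the centre of its underside. Gripped across its 40 mm width (its x). All four plates are alike.
- mat: the grey mat, 240 x 235 x 4 mm (x, y, z), fixed on the bench, on which plates, disc and one jar lie. Origin at the centre of its underside.
- disc: bystander: aluminium disc, 42 mm diameter, 10 mm thick, on the mat. Origin at the centre of its underside. Not a spacer.
- jar1: bystander: white jar, 38 mm diameter, 36 mm tall, on the mat. Origin under its centre.
- jar2: bystander: white jar, 44 mm diameter, 42 mm tall. Origin under its centre.
- jar3: bystander: white jar, 38 mm diameter, 36 mm tall. Origin under its centre.
- dropper: bystander: white dropper bottle, 30 mm diameter, 85 mm tall. Origin under its centre.
- mug: bystander: white mug, 80 mm diameter, 85 mm tall. Origin under its centre.
- spatula: bystander: wooden-handled spatula lying on the bench, 170 mm long. Origin near its middle.
Not all that is in view belongs to the job. What is shaped like the plate2 but blue is not meant. What is shaped like the plate3 but pink is not meant.

How it is judged:
By the outcome, as a careful person would: the job done as asked, in the order asked, and still so for the second after the job is handed in, while the arm keeps its last pose, push and grip.
It also fails if it takes over 72 s, if anything falls off the work surface, if the arm or the gripper's body presses on something with over 40 N, if the wrist force passes 120 N, or if a joint passes its speed limit or range.

### The arm

A 7-joint arm with a two-finger parallel gripper is mounted at the origin on the work surface. World frame = base frame: x ahead of the robot, y to its left, z up, the work surface at z = 0. Lengths are in m, angles in rad, forces in N, time in s.
With the tool pointing down it reaches from about 0.4 to 0.85 m from the base axis. Payload 10.4 kg.
Tool frame: the origin (TCP) lies between the finger pads; the fingertips stand 14 mm ahead of it and the grasp point (between the pads) lies 5 mm behind it (r.finger_overhang is the z of the fingertips in the tool frame, in m); z points along the fingers, y is the line along which they close (so a half turn about z gives the same grasp; the last joint's range is limited). The gripper opens to 87 mm and grips with 3 to 60 N. Pads are 19 mm wide; open, the fingers measure 117 mm over their backs; the gripper's body (75 mm by 190 mm) begins 51 mm behind the grasp point.
Start: joints at [1.165, 0.332, -0.065, 1.46, 0.022, 1.35, -0.088], TCP at [0.233, -0.58, 0.237] pointing down, gripper open.
Joint ranges: [-2.6, 2.6], [-0.5, 2.12], [-1.47, 1.34], [0.16, 2.42], [-1.27, 4.41], [0.06, 2.06], [-2.6, 2.6]. Speed limits (rad/s): [2.22, 2.22, 2.79, 2.79, 3.14, 3.14, 3.14].

### API

Orientations are given as a unit quaternion [x, y, z, w].
In Python, from bench import r, optics gives the robot as it stands.
- The arm moves only by the shell command python3 -m pendant 'ROWS' [FORCE]. ROWS is JSON, a list of rows, each a list of 7 numbers: the closure, from -1 (fully open) to 1 (shut), then the shift along the tool's x, y, z scaled (see below), then the turn, a rotation vector about the tool's x, y, z scaled (see below). In form: [[grip, x, y, z, rx, ry, rz], ...]. A call has 1 to 8 rows; each row is the pose to reach, as a shift and turn from the pose commanded when the call began, along the tool's axes at that moment; what a row does not reach only later rows make up. The controller multiplies each number of a shift by 0.3 m and each number of a turn by 120 degrees. A row lasts 1/8 s, in which the tool goes at most 62.5 mm and 10.7 degrees, less where a joint would pass 70% of its speed; a pose out of reach is approached as far as the arm can. A call with a number of a shift or a turn outside -1 to 1 is refused whole. A call with a gripper value outside its range is refused whole. The fingers move at their own pace and stop on an object; FORCE is the grip in N (left out, the last holds). Time passes only in rows, so rows that repeat a pose let the fingers close. It gives the time, the measured TCP pose, the force, the opening and the grip force at its end, in the units of the state.
- r.read_state(): the state, without advancing time (a new reading comes with each control period).
- optics.camera(name): name is "scene" or "top" or "wrist"; returns a dict with "pixels" (420x560x3 uint8, red, green, blue), "vfov" (degrees; the focal length in pixels is half the picture's height over the tangent of half this angle, whatever the lens; pixels are square), "cx", "cy" (the principal point, pixels), "D" ([k1, k2, p1, p2, k3] as OpenCV has them; the pictures are not rectified), "rvec" (rotation vector, rad) and "tvec" (3), from world to camera coordinates, as OpenCV has them. Camera axes: x right, y down, z forward; pixel columns grow to the right and rows downward; lengths in m; the calibration is good to about 2 mm. A picture is of the moment at which its call begins. There is no depth.
- r.close_job(): hands the job in; it is judged then, once.
The state is a dict: "time": time; "joint_positions": joint angles; "joint_vel": joint speeds; "joint_torque": joint torques, N m; "ee_pos": TCP position; "eef_rot": TCP orientation; "ft_force": force on the tool from outside, world axes, zero at the start; "torque": the same for the moment, N m; "width": finger opening in m; "grip_force": force on a finger pad.
Only numpy, scipy, OpenCV 4.12 (cv2) and the standard library are available. Lean on these libraries where they do the work, as an engineer would, in place of code of your own. Each camera call takes 0.05 s, during which the arm holds its last target. There are 200 camera calls.

## Working session

There is one attempt and no reset: what is moved stays moved. The work goes in short steps, Python scripts to look and compute and a shell command to move; the robot and the scene stay as the last step left them, time stands still between calls to the robot, and variables do not carry over. Pictures are saved under pics/ and viewed, at most 10 in all, crops included, and the job is handed in when it is done.

```bash
mkdir -p pics; ls; python3 - <<'E'
from bench import r, optics
import cv2, numpy as np, pickle
for n in ["scene","top"]:
    c=optics.camera(n); pickle.dump(c,open(f"pics/{n}0.pkl","wb"))
    cv2.imwrite(f"pics/{n}0.png",cv2.resize(c["pixels"][:,:,::-1],(800,600),interpolation=cv2.INTER_CUBIC))
    R,_=cv2.Rodrigues(np.array(c["rvec"])); print(n,c["vfov"],c["cx"],c["cy"],c["D"],-R.T@np.array(c["tvec"]).ravel())
s=r.read_state(); print(s, r.finger_overhang)
E
```

```text
pics
scene 44.58004300119214 279.4810004246709 206.21113327204148 [0.05993415 0.         0.         0.         0.        ] [1.34314768 0.09961548 0.8483929 ]
top 54.2514374694242 280.42609118329307 203.5652164128116 [-0.11702664  0.          0.          0.          0.        ] [ 0.31964351 -0.02978948  1.08536664]
{'time': 0.1, 'joint_positions': array([ 1.16540211,  0.3327884 , -0.06471858,  1.46084695,  0.02158249,
        1.34990363, -0.08853414]), 'joint_vel': array([-1.27617945e-04, -4.70368274e-04,  2.08460814e-03, -3.10042638e-03,
        2.22327732e-03, -8.59061267e-06, -3.55985599e-04]), 'joint_torque': array([ 1.85767138e-03, -6.24548078e+01,  2.49264145e-02, -3.90717280e+01,
       -6.13497058e-02,  3.65704007e-02,  3.06857191e-05]), 'ee_pos': array([ 0.23333731, -0.57945693,  0.23585115]), 'eef_rot': array([ 9.81739364e-01,  1.90229940e-01, -1.35597954e-04, -6.11003567e-04]), 'ft_force': array([-0.32040098,  0.14512597, -0.07245346]), 'torque': array([ 0.05793031,  0.02377632, -0.0055832 ]), 'grip_force': 0.0, 'width': 0.08713141728747954} 0.014
```

View pics/scene0.png

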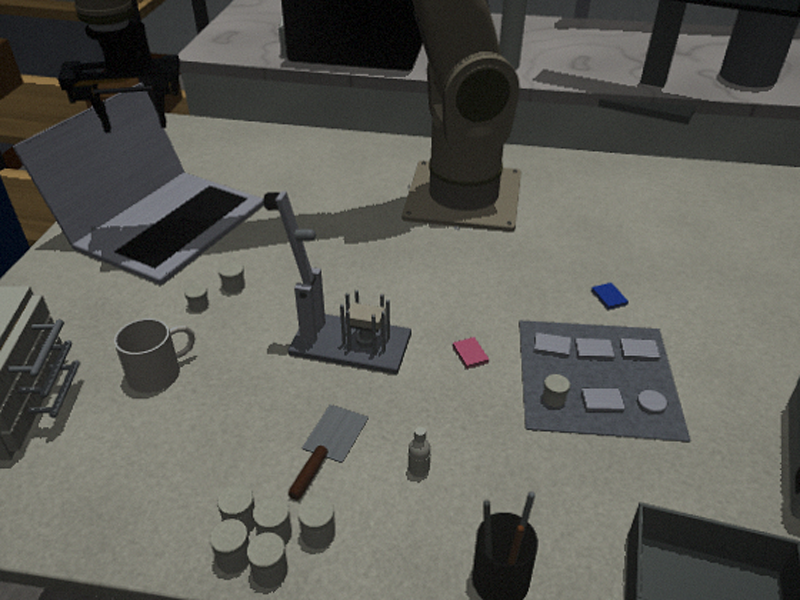

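View pics/top0.png

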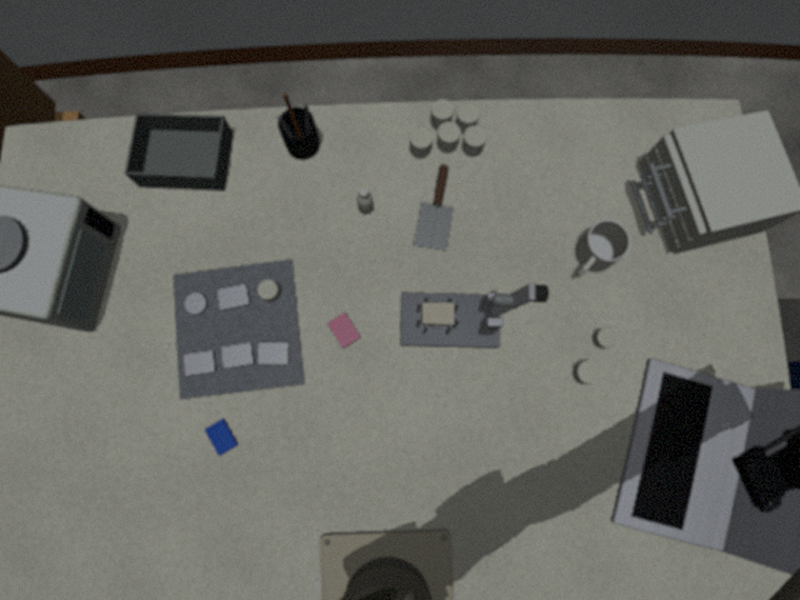

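Scene view (800 px): plate candidates are (552,344), (594,348), (640,348) and (603,400). The disc is at (652,400) and the jar at (556,390). The pink (470,352) and blue (610,295) blocks are decoys. In the top view the plates are at (199,362), (236,355), (273,353) and (233,296), and the press pocket is at (438,314) with the hinge to the right.

```bash
cat > h.py <<'E'
import cv2, numpy as np, pickle
from scipy.spatial.transform import Rotation as Ro
def K(c):
    f=210/np.tan(np.radians(c["vfov"])/2); return np.array([[f,0,c["cx"]],[0,f,c["cy"]],[0,0,1.]])
def ray(c,p):
    u=cv2.undistortPoints(np.array(p,float).reshape(-1,1,2),K(c),np.array(c["D"])).reshape(-1,2)
    R=cv2.Rodrigues(np.array(c["rvec"]))[0]; o=-R.T@np.array(c["tvec"]).ravel()
    d=np.c_[u,np.ones(len(u))]@R; return o,d/np.linalg.norm(d,axis=1)[:,None]
def plane(c,p,z):
    o,d=ray(c,p); return o+d*((z-o[2])/d[:,2])[:,None]
def proj(c,X):
    return cv2.projectPoints(np.array(X,float).reshape(-1,1,3),np.array(c["rvec"]),np.array(c["tvec"]),K(c),np.array(c["D"]))[0].reshape(-1,2)
def tri(views):  # [(cam,pix),...] -> point, rms miss
    A=np.zeros((3,3));b=np.zeros(3);L=[]
    for c,p in views:
        o,d=ray(c,[p]);P=np.eye(3)-np.outer(d[0],d[0]);A+=P;b+=P@o;L.append((P,o))
    x=np.linalg.solve(A,b);return x,max(np.linalg.norm(P@(x-o)) for P,o in L)
def crop(c,x0,y0,x1,y1,s):
    im=cv2.resize(c["pixels"][y0:y1,x0:x1,::-1],None,fx=s,fy=s,interpolation=cv2.INTER_CUBIC)
    im=np.clip(im.astype(float)*1.6,0,255).astype(np.uint8)
    for x in range((x0+9)//10*10,x1,10): cv2.putText(im,str(x),(int((x-x0)*s),8),0,.3,(0,255,0));cv2.line(im,(int((x+.5-x0)*s),10),(int((x+.5-x0)*s),15),(0,255,0))
    for y in range((y0+9)//10*10,y1,10): cv2.putText(im,str(y),(0,int((y+.5-y0)*s)+3),0,.3,(0,255,0))
    return im
E
python3 - <<'E'
from h import *
t=pickle.load(open("pics/top0.pkl","rb"));s=pickle.load(open("pics/scene0.pkl","rb"))
a=crop(t,270,195,390,255,6.6)[:300]; b=crop(s,185,125,300,265,4)[:,:400]; 
m=crop(s,355,215,490,315,3)[:300,:400]
out=np.zeros((600,800,3),np.uint8)
a=cv2.resize(crop(t,275,198,388,248,3.5),None,fx=1,fy=1)
out[:a.shape[0],:a.shape[1]]=a; out[:b.shape[0],400:400+b.shape[1]]=b; out[250:250+m.shape[0],:m.shape[1]]=m[:350,:400]
cv2.imwrite("pics/comp.png",out)
g=t["pixels"].min(axis=2); roi=g[180:285,120:215]
_,bw=cv2.threshold(roi,0,255,cv2.THRESH_OTSU)
n,l,st,ce=cv2.connectedComponentsWithStats(cv2.threshold(g,130,255,0)[1][180:285,120:215])
print(np.percentile(roi,[10,50,90,99]))
for th in (110,125,140):
    cs,_=cv2.findContours(cv2.threshold(roi,th,255,0)[1],cv2.RETR_EXTERNAL,cv2.CHAIN_APPROX_NONE)
    for c in cs:
        if 100<cv2.contourArea(c)<900:
            rc=cv2.minAreaRect(c); bx=cv2.boxPoints(rc)+[120,180]
            W=plane(t,bx,.014); e=[W[1]-W[0],W[2]-W[1]]
            print(th,np.round(bx.mean(0),1),np.round(W.mean(0),4),[round(float(np.linalg.norm(x)),4) for x in e],[round(float(np.degrees(np.arctan2(x[1],x[0]))),1) for x in e])
E
```

```text
[ 74.  82. 126. 134.]
125 [139.  253.6] [0.4263 0.3338 0.014 ] [0.0492, 0.0338] [-82.5, -169.4]
125 [190.5 247. ] [0.4392 0.1959 0.014 ] [0.0506, 0.0316] [-92.0, 179.7]
125 [165.6 248.4] [0.4378 0.2623 0.014 ] [0.0488, 0.0346] [-84.9, -172.5]
125 [162.7 207.4] [0.5483 0.2717 0.014 ] [0.0492, 0.0325] [-79.1, -166.5]
```

View pics/comp.png

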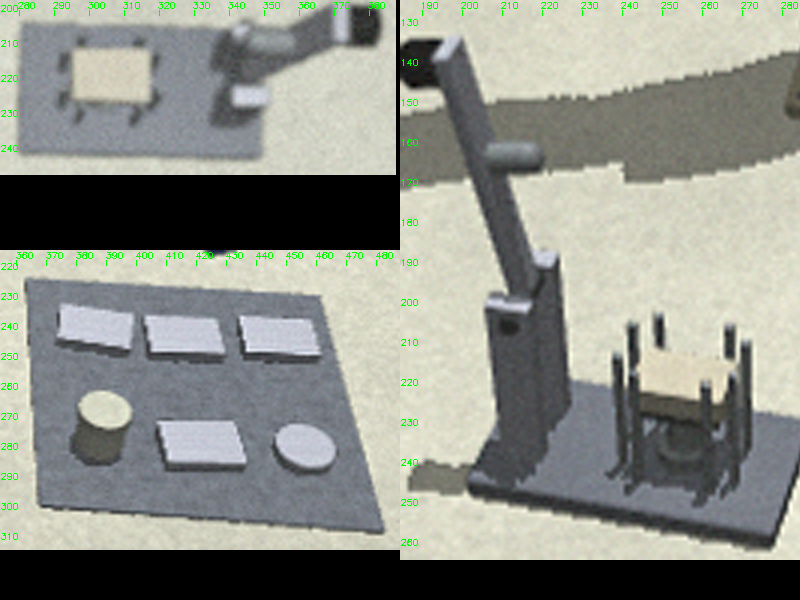

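Crop: four silver 56x40 rectangles on the mat, in scene pixels about (386,240), (413,243), (445,242) and (419,275). The disc is at (456,279) and the jar at (392,275). The cream model top sits between the eight pins at scene (257,219) and top (306,219).

```bash
cat >> h.py <<'E'
def press(p,P): # p=x,y,yaw
    c,s=np.cos(p[2]),np.sin(p[2]);P=np.array(P,float).reshape(-1,3)
    return np.c_[p[0]+c*P[:,0]-s*P[:,1],p[1]+s*P[:,0]+c*P[:,1],P[:,2]]
E
python3 - <<'E'
from h import *
from scipy.optimize import least_squares
t=pickle.load(open("pics/top0.pkl","rb"));s=pickle.load(open("pics/scene0.pkl","rb"))
v=lambda x,y:((x-400)/4+185-.4,y/4+125-.4)
tp=np.array([(295,211),(318,211.5),(317.5,227),(294.5,226.5)])
sp=np.array([v(636,350),v(740,365),v(728,402),v(637,394)])
# press y = world -Y. top image right = -Y world=+py ; image up=+X = -px
tm=[(-19,-28),(-19,28),(19,28),(19,-28)]
# scene: camera at +X looking back: left = -Y world = +py ; far = -X = +px
sm=[(19,28),(19,-28),(-19,-28),(-19,28)]
pins=np.array([(a*25.5,b*21,98) for a in(-1,1) for b in(-1,1)]+[(a*14,b*33.5,98) for a in(-1,1) for b in(-1,1)])/1e3
po=np.array([v(617,355),v(632,325),v(658,316),v(730,328),v(746,343),v(706,384)])
def res(q):
    m=lambda L:press(q,[(a/1e3,b/1e3,q[3]) for a,b in L])
    pp=proj(s,press(q,pins)); d=po[:,None]-pp[None]; i=np.argmin((d**2).sum(2),1)
    return np.r_[(proj(t,m(tm))-tp).ravel(),(proj(s,m(sm))-sp).ravel(),np.array([d[k,i[k]] for k in range(len(po))]).ravel()]
c=plane(t,[(306,219)],.07)[0]
o=least_squares(res,[c[0],c[1],np.pi,.07],x_scale=[.01,.01,.1,.01],loss='soft_l1')
print(np.round(o.x,4)); print(np.round(o.fun.reshape(-1,2),1)); print(np.round(proj(s,press(o.x,pins)),0).tolist())
E
python3 -m pendant '[[-1,0,0,-0.1,0,0,0],[-1,0,0,-0.2,0,0,0]]'; python3 - <<'E'
from h import *
from bench import r,optics
c=optics.camera("wrist");R=cv2.Rodrigues(np.array(c["rvec"]))[0];st=r.read_state();T=Ro.from_quat(st["eef_rot"]).as_matrix()
o=-R.T@np.array(c["tvec"]).ravel(); print(c["vfov"],T.T@(o-st["ee_pos"]),np.round(T.T@R.T,3),np.round(T,3))
E
```

```text
[ 0.4913 -0.1067  3.0963  0.0765]
[[-0.1  0.4]
 [-0.8  0. ]
 [-0.1 -0.5]
 [ 0.5 -0.1]
 [ 2.3 -0.1]
 [-0.2 -0.3]
 [-1.2  1.3]
 [-2.5 -0.4]
 [-0.3 -0.3]
 [ 0.  -0. ]
 [-0.1  0.1]
 [ 0.1  0.5]
 [-0.1  0.2]
 [-0.4 -0. ]]
[[261.0, 221.0], [243.0, 218.0], [267.0, 206.0], [249.0, 204.0], [268.0, 218.0], [239.0, 214.0], [271.0, 210.0], [243.0, 206.0]]
time: 0.35
ee_pos: [0.2333, -0.5794, 0.2966]
eef_rot: [0.982, 0.19, -0.0, -0.001]
ft_force: [0.1, -0.2, 0.3]
width: 0.0868
grip_force: 0.0
66.82491381018853 [ 8.03905417e-02 -9.92166082e-05 -1.44167201e-01] [[ 0.001 -0.955 -0.295]
 [ 1.     0.002 -0.005]
 [ 0.006 -0.295  0.955]] [[ 0.928  0.373  0.002]
 [ 0.374 -0.928 -0.004]
 [ 0.     0.004 -1.   ]]
```

```bash
cat > plan.py <<'E'
# plan.py x y z yawdeg [x y z yaw ...]: numbers for down-pointing targets, from present pose
import sys
from h import *
from bench import r
s=r.read_state();T=Ro.from_quat(s["eef_rot"]);p=np.array(s["ee_pos"])
a=np.array(sys.argv[1:],float).reshape(-1,4)
print("at",np.round(p,4),"yaw",round(float(np.degrees(np.arctan2(*T.as_matrix()[[1,0],0]))),2),"F",np.round(s["ft_force"],1),"w",round(s["width"],4),"t",round(s["time"],2))
for x,y,z,w in a:
    w=np.radians(w);G=Ro.from_matrix(np.array([[np.cos(w),np.sin(w),0],[np.sin(w),-np.cos(w),0],[0,0,-1]]))
    d=T.inv().apply(np.array([x,y,z])-p)/.3; v=np.degrees((T.inv()*G).as_rotvec())/120
    print(np.round(d,4).tolist()+np.round(v,4).tolist(), "rows",round(max(np.linalg.norm(d)*300/62.5,np.linalg.norm(v)*120/10.7),1))
E
python3 plan.py 0.233 -0.58 0.42 22 0.48 -0.13 0.42 87.4
```

```text
at [ 0.2339 -0.5806  0.3014] yaw 21.93 F [0.6 0.7 2.9] w 0.0869 t 0.4
[-0.0018, -0.001, -0.3952, 0.0021, -0.0002, -0.0006] rows 1.9
[1.3222, -1.085, -0.3996, 0.002, 0.0011, -0.5456] rows 8.4
```

```bash
python3 -m pendant '[[-1,0,0,-0.2,0,0,-0.05],[-1,0.1,-0.1,-0.4,0,0,-0.14],[-1,0.3,-0.25,-0.4,0,0,-0.2],[-1,0.45,-0.4,-0.4,0,0,-0.28],[-1,0.6,-0.5,-0.4,0,0,-0.35],[-1,0.75,-0.62,-0.4,0,0,-0.42],[-1,0.9,-0.74,-0.4,0,0,-0.5],[-1,0.9,-0.74,-0.4,0,0,-0.54]]'; python3 plan.py 0.48 -0.12 0.42 87.4 0.48 -0.12 0.27 87.4
```

```text
time: 1.4
ee_pos: [0.4034, -0.2681, 0.4168]
eef_rot: [0.723, 0.691, 0.0, 0.0]
ft_force: [-1.1, -1.2, -0.7]
width: 0.0871
grip_force: 0.0
at [ 0.4034 -0.2681  0.4168] yaw 87.44 F [-1.1 -1.2 -0.7] w 0.0871 t 1.4
[0.5046, 0.2329, -0.0104, 0.0004, -0.0001, 0.0003] rows 2.7
[0.5045, 0.2325, 0.4896, 0.0004, -0.0001, 0.0003] rows 3.6
```

```bash
python3 -m pendant '[[-1,0.2,0.1,0,0,0,0],[-1,0.4,0.2,0,0,0,0],[-1,0.57,0.23,0,0,0,0],[-1,0.57,0.23,0.2,0,0,0],[-1,0.57,0.23,0.4,0,0,0],[-1,0.57,0.23,0.4,0,0,0]]'; python3 - <<'E'
from h import *
from bench import optics
pickle.dump(optics.camera("wrist"),open("pics/w1.pkl","wb"))
E
python3 -m pendant '[[-1,0.2,0,0,0,0,0],[-1,0.4,0,0,0,0,0],[-1,0.4,0,0,0,0,0],[-1,0.4,0,0,0,0,0]]'; python3 - <<'E'
from h import *
from bench import optics
c=optics.camera("wrist");pickle.dump(c,open("pics/w2.pkl","wb"))
d=pickle.load(open("pics/w1.pkl","rb"))
q=[.4913,-.1067,3.0963]
X=press(q,[(0,0,.08)]);a=proj(d,X)[0].astype(int);b=proj(c,X)[0].astype(int);print(a,b)
out=np.hstack([crop(k,p[0]-50,p[1]-75,p[0]+50,p[1]+65,4) for k,p in((d,a),(c,b)) if p[1]>75 or 1])
cv2.imwrite("pics/w12.png",out[:600,:800]);print(out.shape)
E
```

```text
time: 2.15
ee_pos: [0.4771, -0.106, 0.2928]
eef_rot: [0.727, 0.687, -0.002, -0.003]
ft_force: [1.1, -0.7, 1.9]
width: 0.0871
grip_force: 0.0
time: 2.7
ee_pos: [0.4877, 0.0133, 0.2992]
eef_rot: [0.727, 0.687, 0.001, 0.001]
ft_force: [-0.0, -0.2, -0.0]
width: 0.0871
grip_force: 0.0
[296 183] [290 272]
(560, 800, 3)
```

View pics/w12.png

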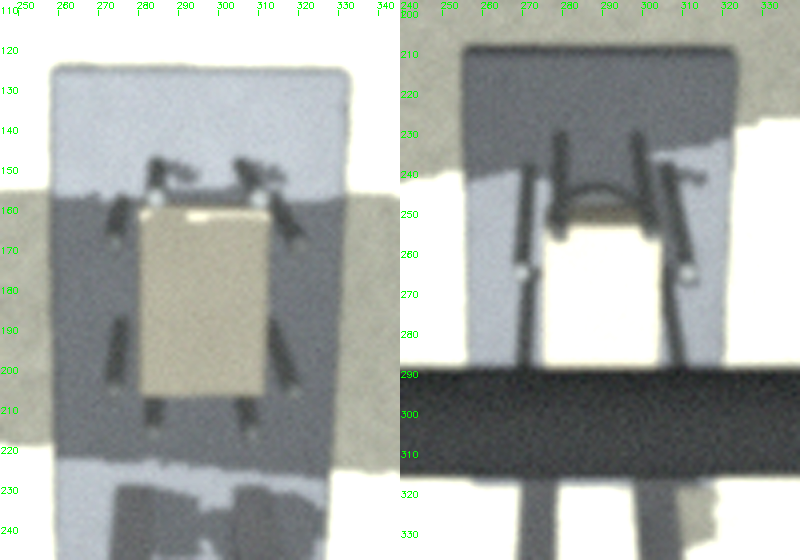

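Left (wrist 1): the model top corners are at about (280,159), (313,159), (312,206) and (280,206), and the pin tops at (284,157), (310,157), (274,168), (321,168), (319,206), (307,216), (284,215) and (274,204). Right (wrist 2): the near model edge runs (276,252) to (305,253), with pin tops at (270,264), (311,264), (280,255) and (303,255).

```bash
python3 - <<'E'
from h import *
from scipy.optimize import least_squares
L=lambda n:pickle.load(open(f"pics/{n}.pkl","rb"))
C=[L("top0"),L("scene0"),L("w1"),L("w2")]
f=lambda x0,y0,ox:lambda x,y:((x-ox)/4+x0-.4,y/4+y0-.4)
v=f(185,125,400);a=f(246,108,0);b=f(240,197,400)
M=lambda x,y:(x/1e3,y/1e3,-1); P=lambda x,y:(x/1e3,y/1e3,.098)
O=[(0,(295,211),M(-19,-28)),(0,(318,211.5),M(-19,28)),(0,(317.5,227),M(19,28)),(0,(294.5,226.5),M(19,-28)),
(1,v(740,365),M(19,-28)),
(1,v(617,355),P(-14,33.5)),(1,v(632,325),P(14,33.5)),(1,v(658,316),P(25.5,21)),(1,v(730,328),P(25.5,-21)),(1,v(746,343),P(14,-33.5)),(1,v(706,384),P(-25.5,-21)),
# wrist1: image up=+Y=press -y ; image right = tool y = +X = press -x
(2,a(139,208),M(19,-28)),(2,a(269,208),M(-19,-28)),(2,a(265,396),M(-19,28)),(2,a(139,394),M(19,28)),
(2,a(155,198),P(14,-33.5)),(2,a(259,199),P(-14,-33.5)),(2,a(115,242),P(25.5,-21)),(2,a(301,243),P(-25.5,-21)),(2,a(115,385),P(25.5,21)),(2,a(295,393),P(-25.5,21)),(2,a(153,432),P(14,33.5)),(2,a(249,434),P(-14,33.5)),
(3,b(544,223),M(19,-28)),(3,b(661,225),M(-19,-28)),(3,b(521,272),P(25.5,-21)),(3,b(687,272),P(-25.5,-21)),(3,b(561,236),P(14,-33.5)),(3,b(653,236),P(-14,-33.5))]
def res(q,raw=False):
    R=[]
    for i,p,X in O:
        X=np.array(X); X[2]=q[3] if X[2]<0 else X[2]
        c=dict(C[i]); c["tvec"]=np.array(c["tvec"]).ravel()+q[4+3*i:7+3*i]
        R.append((proj(c,press(q,X))[0]-p)/.6)
    if raw: return np.array(R)*.6
    return np.r_[np.ravel(R),q[4:]/.0015]
o=least_squares(res,np.r_[.4913,-.1067,3.0963,.0765,np.zeros(12)],x_scale=np.r_[.01,.01,.1,.01,np.ones(12)*.01],loss='soft_l1')
cov=np.linalg.inv(o.jac.T@o.jac);print(np.round(o.x,4),np.round(np.sqrt(np.diag(cov))[:4],5))
print(np.round(res(o.x,True),1).tolist())
E
```

```text
[ 4.911e-01 -1.073e-01  3.076e+00  7.780e-02 -3.000e-04  1.000e-04
 -1.000e-04  1.000e-04  5.000e-04 -0.000e+00 -1.000e-04  0.000e+00
  7.000e-04 -0.000e+00  3.000e-04  2.000e-04] [0.00087 0.00084 0.0059  0.00112]
[[0.2, 0.2], [-0.5, 0.3], [-0.1, -0.2], [0.4, -0.3], [-0.2, -0.5], [0.1, 0.2], [0.0, -0.0], [0.2, -0.1], [-0.1, -0.2], [-0.0, 0.1], [-0.1, 0.2], [-0.1, -0.4], [0.6, 0.0], [-0.1, -0.2], [-0.4, -0.1], [0.3, -0.2], [0.2, -0.2], [-0.3, 0.1], [-0.1, 0.4], [-0.4, 1.3], [-0.2, -0.2], [0.2, 0.2], [0.7, -0.1], [-0.1, 0.1], [0.5, -0.2], [0.1, 0.0], [0.3, 0.3], [-0.5, -0.2], [-0.3, -0.0]]
```

```bash
python3 plan.py 0.439 0.17 0.22 88; python3 -m pendant '[[-0.4,0.2,-0.06,0.05,0,0,0],[-0.4,0.4,-0.12,0.15,0,0,0],[-0.4,0.52,-0.16,0.26,0,0,0],[-0.4,0.52,-0.16,0.26,0,0,0],[-0.4,0.52,-0.16,0.26,0,0,0]]' 30;  python3 plan.py 0.439 0.196 0.1 88; python3 - <<'E'
from h import *
from bench import optics
c=optics.camera("wrist");pickle.dump(c,open("pics/w3.pkl","wb"))
t=pickle.load(open("pics/top0.pkl","rb"))
p=proj(c,[(.439,.196,.014)])[0].astype(int);print(p)
g=c["pixels"].min(axis=2);print(np.percentile(g,[5,25,50,75,95]))
x0,y0=max(p[0]-100,0),max(p[1]-70,0)
cv2.imwrite("pics/w3.png",crop(c,x0,y0,x0+200,y0+150,4))
E
```

```text
at [0.4875 0.0126 0.2986] yaw 86.65 F [ 0.3 -0.5  0.6] w 0.087 t 2.75
[0.5144, -0.1927, 0.2612, 0.0013, 0.0002, -0.0113] rows 2.9
time: 3.38
ee_pos: [0.4486, 0.1708, 0.2194]
eef_rot: [0.728, 0.686, 0.0, 0.0]
ft_force: [-0.0, 0.4, -0.1]
width: 0.0612
grip_force: 0.0
at [0.4486 0.1708 0.2194] yaw 86.61 F [-0.   0.4 -0.1] w 0.0612 t 3.38
[0.0819, -0.0372, 0.398, 0.0005, 0.0, -0.0116] rows 2.0
[272 162]
[  4.  24. 124. 182. 193.]
```

View pics/w3.png

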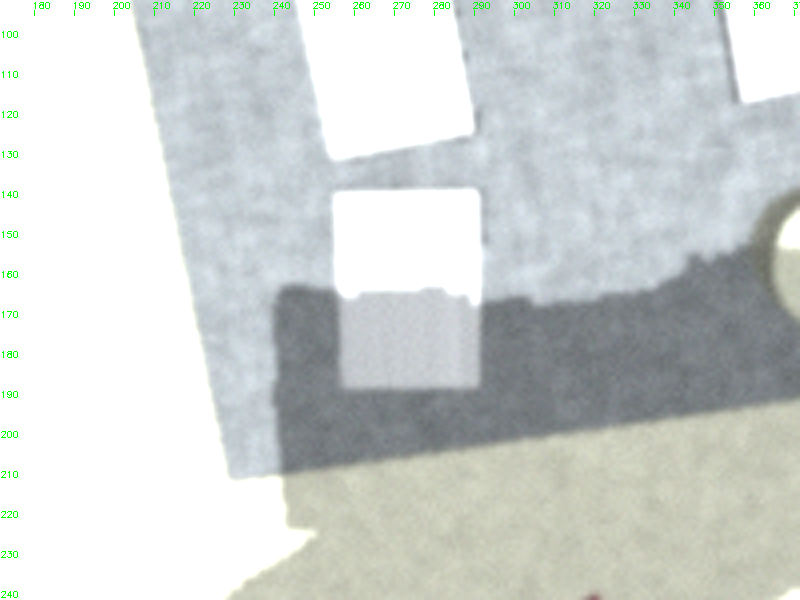

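The silver rectangle under the gripper has corners at about (255,139), (292,139), (292,189) and (257,189) px. It is a plain 40x56 plate with free space on both long sides; the jar is clear to the right at (372,155).

```bash
python3 - <<'E'
from h import *
c=pickle.load(open("pics/w3.pkl","rb"));t=pickle.load(open("pics/top0.pkl","rb"))
p=np.array([(333,189),(481,188),(480,388),(340,388)])/4.+[172,92]-.4
W=plane(c,p,.014);print(np.round(W,4),np.round(W.mean(0),4))
for i in range(4): e=W[(i+1)%4]-W[i];print(round(np.linalg.norm(e),4),round(float(np.degrees(np.arctan2(e[1],e[0]))),1))
print(tri([(c,p.mean(0)),(t,(190.5,247))]))
x,y=W.mean(0)[:2]
import subprocess
print(subprocess.run(f"python3 plan.py {x} {y} 0.06 88 {x} {y} 0.0195 88",shell=True,capture_output=True,text=True).stdout)
E
```

```text
[[0.4209 0.2237 0.014 ]
 [0.4614 0.2215 0.014 ]
 [0.4583 0.1653 0.014 ]
 [0.4183 0.1677 0.014 ]] [0.4397 0.1945 0.014 ]
0.0405 -3.0
0.0563 -93.2
0.04 176.6
0.056 87.3
(array([0.43940903, 0.19547293, 0.01521118]), np.float64(0.0004534051712212427))
at [0.4488 0.1706 0.2195] yaw 86.56 F [ 0.5 -0.4  0.2] w 0.0615 t 3.42
[0.078, -0.0356, 0.5318, 0.0007, -0.0, -0.012] rows 2.6
[0.078, -0.0358, 0.6668, 0.0007, -0.0, -0.012] rows 3.2
```

```bash
python3 -m pendant '[[-0.4,0.08,-0.035,0.2,0,0,-0.004],[-0.4,0.08,-0.035,0.4,0,0,-0.004],[-0.4,0.08,-0.035,0.55,0,0,-0.004],[-0.4,0.08,-0.035,0.62,0,0,-0.004],[-0.4,0.08,-0.035,0.667,0,0,-0.004],[-0.4,0.08,-0.035,0.667,0,0,-0.004]]'; python3 plan.py 0.4397 0.195 0.0195 87.1
```

```text
time: 4.18
ee_pos: [0.4398, 0.1959, 0.0192]
eef_rot: [0.725, 0.689, 0.0, 0.001]
ft_force: [0.1, 0.9, 0.5]
width: 0.061
grip_force: 0.0
at [0.4398 0.1959 0.0192] yaw 87.09 F [0.1 0.9 0.5] w 0.061 t 4.17
[-0.0031, -0.0001, -0.0011, 0.0006, 0.0002, -0.0001] rows 0.0
```

```bash
python3 -m pendant '[[1,0,0,0,0,0,0],[1,0,0,0,0,0,0],[1,0,0,0,0,0,0],[1,0,0,0,0,0,0],[1,0,0,0,0,0,0],[1,0,0,-0.1,0,0,0],[1,0,0,-0.3,0,0,0],[1,0,0,-0.5,0,0,0]]' 30; python3 -m pendant '[[1,0,0,-0.1,0,0,0],[1,0,0,-0.1,0,0,0]]'; python3 plan.py 0.4911 -0.1065 0.2 86.2 0.4911 -0.1065 0.13 86.2
```

```text
time: 5.18
ee_pos: [0.4376, 0.1967, 0.1697]
eef_rot: [0.724, 0.69, -0.0, -0.001]
ft_force: [2.0, -0.4, -0.3]
width: 0.0395
grip_force: 30.0
time: 5.42
ee_pos: [0.4392, 0.1972, 0.2003]
eef_rot: [0.724, 0.69, 0.002, 0.001]
ft_force: [0.3, -0.0, -1.2]
width: 0.0396
grip_force: 30.0
at [0.4392 0.1972 0.2003] yaw 87.21 F [ 0.3 -0.  -1.2] w 0.0396 t 5.42
[-1.0028, 0.2219, 0.0013, 0.0018, -0.0003, 0.0084] rows 4.9
[-1.0029, 0.2211, 0.2347, 0.0018, -0.0003, 0.0084] rows 5.1
```

```bash
python3 -m pendant '[[1,-0.2,0.05,0,0,0,0.008],[1,-0.4,0.1,0,0,0,0.008],[1,-0.6,0.15,0,0,0,0.008],[1,-0.8,0.2,0,0,0,0.008],[1,-1,0.222,0,0,0,0.008],[1,-1,0.222,0.1,0,0,0.008],[1,-1,0.222,0.23,0,0,0.008],[1,-1,0.222,0.23,0,0,0.008]]';  python3 - <<'E'
from h import *
from bench import optics
out=[]
q=[.4911,-.1073,3.076]
for n,z in(("wrist",5),("top",7)):
    c=optics.camera(n);pickle.dump(c,open(f"pics/{n}4.pkl","wb"))
    p=proj(c,press(q,[(0,0,.1)]))[0].astype(int);w=800//z//2;x0=min(max(p[0]-w//1,0),560-2*w) if 0 else p[0]-w
    y0=max(p[1]-300//z//2-(15 if z==5 else 0),0);k=crop(c,x0,y0,x0+2*w,y0+300//z,z);print(n,x0,y0,p);out.append(cv2.resize(k,(k.shape[1],k.shape[0])))
m=np.zeros((600,800,3),np.uint8);y=0
for k in out: m[y:y+k.shape[0],:k.shape[1]]=k[:600-y,:800];y+=k.shape[0]
cv2.imwrite("pics/c4.png",m)
E
python3 plan.py 0.4911 -0.1065 0.13 86.2
```

```text
time: 6.42
ee_pos: [0.4876, -0.1056, 0.126]
eef_rot: [0.73, 0.684, -0.002, -0.003]
ft_force: [0.3, -0.1, -0.8]
width: 0.0397
grip_force: 30.0
wrist 209 208 [289 253]
top 250 196 [307 217]
at [ 0.4902 -0.1058  0.1296] yaw 86.29 F [ 0.7 -0.2 -0.1] w 0.0398 t 6.53
[-0.0021, 0.0032, -0.0014, -0.0004, -0.0003, 0.0008] rows 0.0
```

View pics/c4.png

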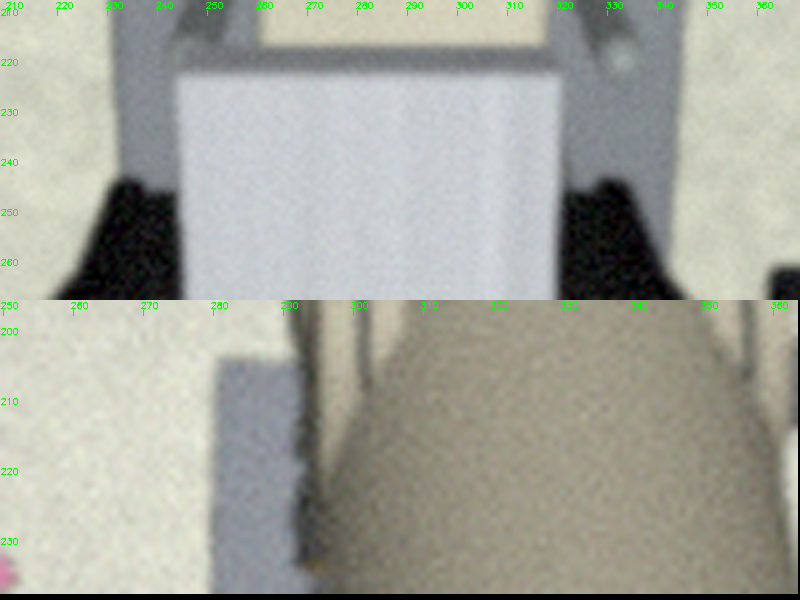

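Wrist view: the held plate's near edge runs from (245,222) to (321,222) px, and the model behind it spans x of about 261 to 318. A pin top shows at (333,219). The top view is hidden by the robot arm.

```bash
python3 - <<'E'
from h import *
c=pickle.load(open("pics/wrist4.pkl","rb"));q=[.4911,-.1073,3.076]
f=lambda x,y:(x/5+209-.4,y/5+208-.4)
ct,st=np.cos(q[2]),np.sin(q[2])
inv=lambda W:np.round(np.c_[(W[:,:2]-q[:2])@np.array([[ct,-st],[st,ct]]),W[:,2]],4)
print("plate front corners, side pts",inv(plane(c,[f(178,74),f(560,72),f(183,290),f(557,290)],.1244)))
print("pin",inv(plane(c,[f(622,57)],.098)))
print("model sides",inv(plane(c,[f(262,25),f(547,25)],.0778)), inv(plane(c,[f(262,25),f(547,25)],.0728)))
E
```

```text
plate front corners, side pts [[ 0.0234 -0.0282  0.1244]
 [-0.015  -0.0286  0.1244]
 [ 0.0238 -0.0041  0.1244]
 [-0.0156 -0.0043  0.1244]]
pin [[-0.0254 -0.0212  0.098 ]]
model sides [[ 0.0185 -0.0185  0.0778]
 [-0.0186 -0.0186  0.0778]] [[ 0.0189 -0.0169  0.0728]
 [-0.0192 -0.017   0.0728]]
```

```bash
python3 -m pendant '[[1,0,0.005,0,0,0,0],[1,0,0.005,0.02,0,0,0],[1,0,0.005,0.04,0,0,0],[1,0,0.005,0.06,0,0,0],[1,0,0.005,0.08,0,0,0],[1,0,0.005,0.1,0,0,0],[1,0,0.005,0.1,0,0,0]]'; python3 plan.py 0.4916 -0.1058 0.093 86.2
```

```text
time: 7.4
ee_pos: [0.4914, -0.1063, 0.0989]
eef_rot: [0.73, 0.684, -0.0, -0.0]
ft_force: [-0.3, -0.3, -1.3]
width: 0.0392
grip_force: 30.0
at [ 0.4914 -0.1063  0.0989] yaw 86.26 F [-0.3 -0.3 -1.3] w 0.0392 t 7.4
[0.0016, 0.0004, 0.0197, -0.0004, -0.0001, 0.0005] rows 0.1
```

Inside the pins with no contact force. Next, lower in small steps until it touches.

```bash
python3 -m pendant '[[1,0,0,0.007,0,0,0],[1,0,0,0.007,0,0,0]]'|sed -n 2,4p;python3 -m pendant '[[1,0,0,0.004,0,0,0],[1,0,0,0.004,0,0,0]]'|sed -n 2,4p;python3 -m pendant '[[1,0,0,0.004,0,0,0],[1,0,0,0.004,0,0,0]]'|sed -n 2,4p;python3 -m pendant '[[1,0,0,0.004,0,0,0],[1,0,0,0.004,0,0,0]]'|sed -n 2,4p
```

```text
ee_pos: [0.4918, -0.1064, 0.0974]
eef_rot: [0.73, 0.684, 0.0, 0.0]
ft_force: [0.7, 0.5, -0.7]
ee_pos: [0.4918, -0.1064, 0.0961]
eef_rot: [0.73, 0.684, -0.0, 0.0]
ft_force: [-0.1, -0.4, 0.4]
ee_pos: [0.4917, -0.1063, 0.0949]
eef_rot: [0.73, 0.684, -0.0, -0.0]
ft_force: [-0.1, -0.2, -0.5]
ee_pos: [0.4917, -0.1064, 0.0936]
eef_rot: [0.73, 0.684, -0.0, -0.0]
ft_force: [-0.9, -0.5, -0.3]
```

```bash
for i in 1; do python3 -m pendant '[[1,0,0,0.003,0,0,0],[1,0,0,0.003,0,0,0]]'|sed -n 2,4p;python3 -m pendant '[[1,0,0,0.003,0,0,0],[1,0,0,0.003,0,0,0]]'|sed -n 2,4p;python3 -m pendant '[[1,0,0,0.003,0,0,0],[1,0,0,0.003,0,0,0]]'|sed -n 2,4p; done
```

```text
ee_pos: [0.4918, -0.1064, 0.093]
eef_rot: [0.73, 0.684, -0.0, 0.0]
ft_force: [-0.5, -0.3, 1.2]
ee_pos: [0.4918, -0.1063, 0.0929]
eef_rot: [0.73, 0.684, -0.0, 0.0]
ft_force: [-6.1, 0.5, 12.9]
ee_pos: [0.4918, -0.1064, 0.0928]
eef_rot: [0.73, 0.684, -0.0, 0.0]
ft_force: [-11.5, 1.9, 24.7]
```

Contact at TCP z = 0.093, so the model top is about 77.8 mm, matching the vision estimate. One plate gives a lift of 2.8 mm, so one plate is right. Next, release and lift.

```bash
python3 -m pendant '[[1,0,0,-0.005,0,0,0],[-0.4,0,0,-0.005,0,0,0],[-0.4,0,0,-0.005,0,0,0],[-0.4,0,0,-0.005,0,0,0],[-0.4,0,0,-0.005,0,0,0],[-0.4,0,0,-0.15,0,0,0],[-0.4,0,0,-0.3,0,0,0],[-0.4,0,0,-0.5,0,0,0]]'; python3 -m pendant '[[-0.4,0.2,0,-0.2,0,0,0],[-0.4,0.25,0,-0.3,0,0,0],[-0.4,0.25,0,-0.3,0,0,0],[-0.4,0.25,0,-0.3,0,0,0]]'; python3 - <<'E'
from h import *
from bench import optics
q=[.4911,-.1073,3.076]
m=np.zeros((600,800,3),np.uint8);i=0
for n,dx,dy0,dy1 in(("wrist",50,60,85),("scene",50,90,55)):
    c=optics.camera(n);pickle.dump(c,open(f"pics/{n}5.pkl","wb"))
    p=proj(c,press(q,[(0,0,.09)]))[0].astype(int)
    if n=="scene": p[0]-=20
    x0=max(0,p[0]-dx);y0=max(0,p[1]-dy0);k=crop(c,x0,y0,x0+2*dx,min(420,p[1]+dy1),4);print(n,x0,y0,p)
    m[:min(600,k.shape[0]),i:i+400]=k[:600,:400];i+=400
cv2.imwrite("pics/c5.png",m)
E
python3 plan.py
```

```text
time: 10.15
ee_pos: [0.491, -0.1062, 0.2418]
eef_rot: [0.73, 0.684, -0.0, -0.001]
ft_force: [1.8, -0.6, 0.4]
width: 0.0607
grip_force: 0.0
time: 10.65
ee_pos: [0.4964, -0.0321, 0.3303]
eef_rot: [0.73, 0.683, -0.0, -0.0]
ft_force: [0.4, 0.0, -0.1]
width: 0.0609
grip_force: 0.0
wrist 232 174 [282 234]
scene 185 124 [235 214]
at [ 0.4961 -0.0326  0.3297] yaw 86.17 F [ 0.9  0.5 -0.1] w 0.0606 t 10.75
```

View pics/c5.png

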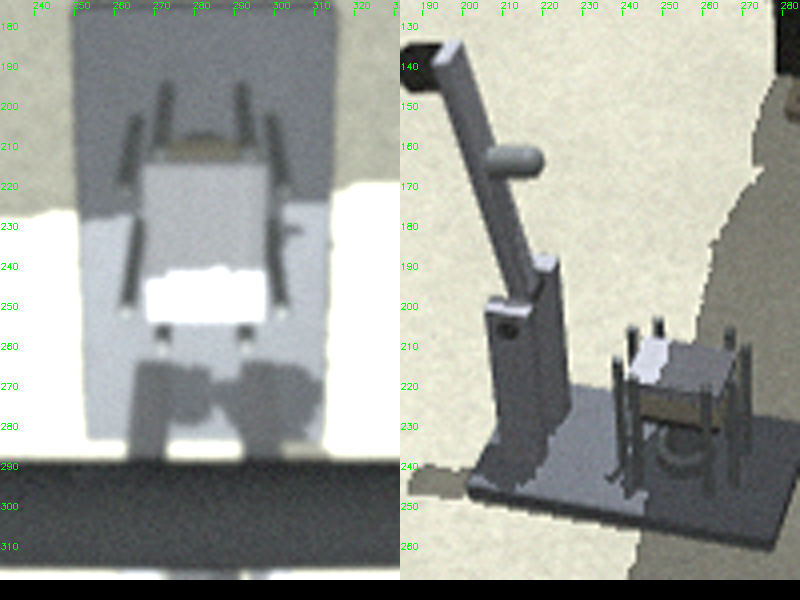

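The plate lies flat and level inside all eight pins: wrist corners are at about (267,215), (298,215), (298,255) and (268,255) px. The arm is still standing, with its foot tip at scene (220,164). Next, get the arm's tilt and the knob path.

```bash
cat > path.py <<'E'
from h import *
q=[.4911,-.1073,3.076]
def tcp(th,s=None):
    s=150+9.5*max(0,1-th/1.8) if s is None else s
    y=90-s*np.cos(th)+25*np.sin(th)+9.5; z=120+s*np.sin(th)+25*np.cos(th)+14
    return press(q,[(0,y/1e3,z/1e3)])[0]
def beam(th,y,z): return press(q,[(0,(90+y*np.cos(th)-z*-np.sin(th)*1)/1e3 if 0 else (90+y*np.cos(th)+z*np.sin(th))/1e3,(120-y*np.sin(th)+z*np.cos(th))/1e3)])[0]
E
python3 - <<'E'
from path import *
s=pickle.load(open("pics/scene5.pkl","rb"))
print("seen foot (220.5,164); end of bar top ~",(185+60/4,124+42/4))
for th in(1.7,1.75,1.8,1.85,1.9): print(th,np.round(proj(s,[beam(th,-90,-35),beam(th,-160,-5),beam(th,-150,25),beam(th,-160,5)]),1).tolist())
for th in (1.9,1.8,1.0,0): print(th,np.round(tcp(th),4),np.round(beam(th,-150,25),4))
E
python3 plan.py 0.48 -0.29 0.36 86.2 0.48 -0.29 0.26 86.2
```

```text
seen foot (220.5,164); end of bar top ~ (200.0, 134.5)
1.7 [[223.1, 165.5], [203.0, 136.7], [190.6, 140.6], [198.5, 136.6]]
1.75 [[221.0, 164.8], [199.3, 136.6], [187.5, 141.1], [194.9, 136.7]]
1.8 [[218.8, 164.2], [195.8, 136.7], [184.5, 141.7], [191.5, 137.0]]
1.85 [[216.7, 163.6], [192.3, 136.9], [181.5, 142.5], [188.1, 137.4]]
1.9 [[214.5, 163.2], [188.9, 137.3], [178.7, 143.5], [184.8, 138.0]]
1.9 [ 0.4798 -0.2786  0.2679] [ 0.4805 -0.2691  0.2539]
1.8 [ 0.4807 -0.2649  0.2744] [ 0.4814 -0.2554  0.2604]
1.0 [ 0.4887 -0.1444  0.2773] [ 0.4891 -0.1372  0.2597]
0 [ 0.495  -0.0474  0.159 ] [ 0.495  -0.0474  0.145 ]
at [ 0.4961 -0.0326  0.3297] yaw 86.17 F [ 0.9  0.5 -0.1] w 0.0606 t 10.75
[-0.8597, 0.0035, -0.101, -0.001, 0.0, -0.0003] rows 4.2
[-0.8597, 0.0042, 0.2323, -0.001, 0.0, -0.0003] rows 4.3
```

```bash
python3 -m pendant '[[1,0,0,-0.1,0,0,0],[1,-0.2,0,-0.15,0,0,0],[1,-0.4,0,-0.15,0,0,0],[1,-0.6,0,-0.15,0,0,0],[1,-0.8,0,-0.15,0,0,0],[1,-0.86,0.004,-0.15,0,0,0],[1,-0.86,0.004,0.05,0,0,0],[1,-0.86,0.004,0.22,0,0,0]]'; python3 -m pendant '[[1,0,0,0,0,0,0],[1,0,0,0,0,0,0]]' >/dev/null; cat > thp.py <<'E'
import sys,subprocess
from path import *
a=" ".join(f"{x} {y} {z} 86.2" for x,y,z in [tcp(float(t)) for t in sys.argv[1:]])
print(subprocess.run("python3 plan.py "+a,shell=True,capture_output=True,text=True).stdout)
E
python3 thp.py 1.75 1.6 1.5 1.4 1.3 1.2 1.1 1.0
```

```text
time: 11.75
ee_pos: [0.4804, -0.2889, 0.2624]
eef_rot: [0.73, 0.683, -0.0, -0.001]
ft_force: [1.0, -0.4, 0.5]
width: 0.0006
grip_force: 0.0
at [ 0.4817 -0.2891  0.267 ] yaw 86.26 F [ 0.7  0.2 -0.1] w 0.0003 t 12.0
[0.1039, -0.0083, -0.0347, 0.0008, 0.0004, 0.0005] rows 0.5
[0.1771, -0.0083, -0.0576, 0.0008, 0.0004, 0.0005] rows 0.9
[0.2277, -0.0082, -0.0667, 0.0008, 0.0004, 0.0005] rows 1.1
[0.2792, -0.0082, -0.0706, 0.0008, 0.0004, 0.0005] rows 1.4
[0.3309, -0.0082, -0.0694, 0.0008, 0.0004, 0.0005] rows 1.6
[0.3825, -0.0082, -0.0629, 0.0008, 0.0004, 0.0005] rows 1.9
[0.4333, -0.0082, -0.0513, 0.0008, 0.0004, 0.0005] rows 2.1
[0.4828, -0.0082, -0.0346, 0.0008, 0.0004, 0.0005] rows 2.3
```

```bash
python3 -m pendant '[[1,0.05,-0.008,-0.02,0,0,0],[1,0.1,-0.008,-0.03,0,0,0],[1,0.14,-0.008,-0.045,0,0,0],[1,0.177,-0.008,-0.055,0,0,0],[1,0.2,-0.008,-0.06,0,0,0],[1,0.228,-0.008,-0.065,0,0,0],[1,0.228,-0.008,-0.065,0,0,0]]'; python3 thp.py 1.4 1.3 1.2 1.1 1.0 0.9 0.8; python3 - <<'E'
from path import *
from bench import optics
c=optics.camera("scene");cv2.imwrite("pics/s6.png",crop(c,160,90,300,190,5))
E
```

```text
time: 12.88
ee_pos: [0.4831, -0.2198, 0.2845]
eef_rot: [0.73, 0.684, 0.0, -0.0]
ft_force: [0.0, -1.4, 0.6]
width: 0.0006
grip_force: 0.0
at [ 0.4831 -0.2198  0.2845] yaw 86.31 F [ 0.  -1.4  0.6] w 0.0006 t 12.88
[0.0482, 0.0022, -0.0121, -0.0002, -0.0002, 0.0009] rows 0.2
[0.0999, 0.0023, -0.0108, -0.0002, -0.0002, 0.0009] rows 0.5
[0.1515, 0.0023, -0.0043, -0.0002, -0.0002, 0.0009] rows 0.7
[0.2022, 0.0024, 0.0074, -0.0002, -0.0002, 0.0009] rows 1.0
[0.2517, 0.0025, 0.0242, -0.0002, -0.0002, 0.0009] rows 1.2
[0.2995, 0.0025, 0.046, -0.0002, -0.0002, 0.0009] rows 1.5
[0.3449, 0.0026, 0.0725, -0.0002, -0.0002, 0.0009] rows 1.7
```

View pics/s6.png

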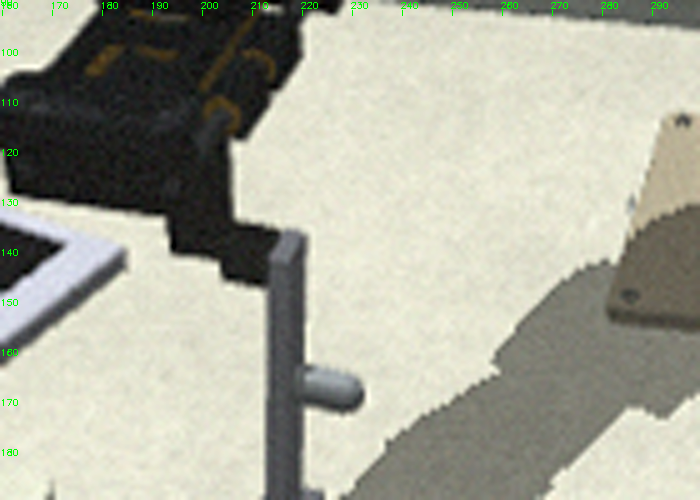

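The arm now stands about upright (foot at (228,167)), with the closed fingers behind the knob at (207,140). I'll keep following the arc.

```bash
python3 -m pendant '[[1,0.025,0.002,-0.007,0,0,0],[1,0.05,0.002,-0.012,0,0,0],[1,0.1,0.002,-0.011,0,0,0],[1,0.15,0.002,-0.004,0,0,0],[1,0.2,0.002,0.007,0,0,0],[1,0.25,0.002,0.024,0,0,0],[1,0.3,0.002,0.046,0,0,0],[1,0.3,0.002,0.046,0,0,0]]'; python3 thp.py 0.8 0.7 0.6 0.5 0.4 0.3 0.2
```

```text
time: 13.92
ee_pos: [0.4895, -0.1291, 0.2702]
eef_rot: [0.729, 0.684, 0.0, -0.0]
ft_force: [-0.1, -0.7, 0.3]
width: 0.0002
grip_force: 0.0
at [ 0.4895 -0.1291  0.2702] yaw 86.39 F [-0.1 -0.7  0.3] w 0.0002 t 13.93
[0.0419, 0.0006, 0.0248, -0.0003, -0.0003, 0.0016] rows 0.2
[0.0846, 0.0008, 0.0559, -0.0003, -0.0003, 0.0016] rows 0.5
[0.124, 0.0009, 0.0912, -0.0003, -0.0003, 0.0016] rows 0.7
[0.1599, 0.001, 0.1304, -0.0003, -0.0003, 0.0016] rows 1.0
[0.1917, 0.0011, 0.1732, -0.0003, -0.0003, 0.0016] rows 1.2
[0.2192, 0.0012, 0.2191, -0.0003, -0.0003, 0.0016] rows 1.5
[0.242, 0.0013, 0.2677, -0.0003, -0.0003, 0.0016] rows 1.7
```

```bash
python3 -m pendant '[[1,0.042,0.001,0.025,0,0,0],[1,0.085,0.001,0.056,0,0,0],[1,0.124,0.001,0.091,0,0,0],[1,0.16,0.001,0.13,0,0,0],[1,0.192,0.001,0.173,0,0,0],[1,0.219,0.001,0.219,0,0,0],[1,0.219,0.001,0.219,0,0,0]]'; python3 thp.py 0.3 0.2 0.15 0.1 0.06 0.03; python3 - <<'E'
from path import *
from bench import optics
c=optics.camera("scene");cv2.imwrite("pics/s7.png",crop(c,170,110,310,260,4))
E
```

```text
time: 14.8
ee_pos: [0.4936, -0.0644, 0.2038]
eef_rot: [0.729, 0.684, -0.0, -0.001]
ft_force: [0.7, -0.8, -0.4]
width: 0.0002
grip_force: 0.0
at [ 0.4936 -0.0644  0.2038] yaw 86.32 F [ 0.7 -0.8 -0.4] w 0.0002 t 14.8
[0.0034, 0.0011, -0.0025, -0.0009, -0.0003, 0.001] rows 0.0
[0.0261, 0.0013, 0.0461, -0.0009, -0.0003, 0.001] rows 0.3
[0.0357, 0.0013, 0.0712, -0.0009, -0.0003, 0.001] rows 0.4
[0.044, 0.0014, 0.0969, -0.0009, -0.0003, 0.001] rows 0.5
[0.0497, 0.0014, 0.1177, -0.0009, -0.0003, 0.001] rows 0.6
[0.0534, 0.0015, 0.1335, -0.0009, -0.0003, 0.001] rows 0.7
```

View pics/s7.png

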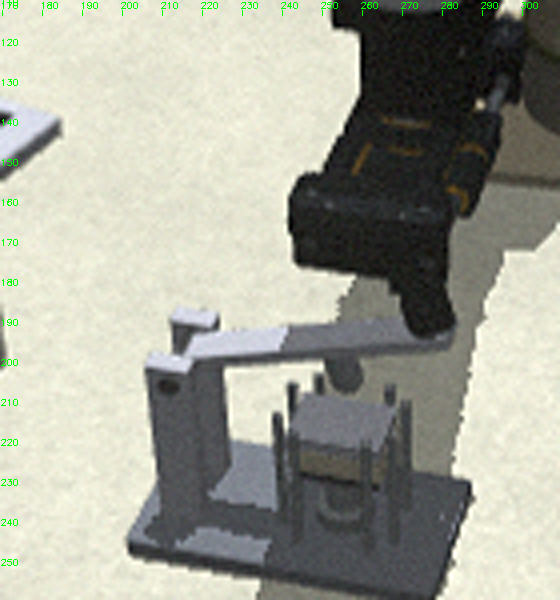

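The arm is at a tilt of about 0.3. The foot (254,203) is above the plate and the finger is on the knob (273,190). I'll lower it the rest of the way and feel for contact.

```bash
python3 -m pendant '[[1,0.013,0.001,0.022,0,0,0],[1,0.026,0.001,0.046,0,0,0],[1,0.035,0.001,0.071,0,0,0],[1,0.044,0.001,0.097,0,0,0],[1,0.048,0.001,0.11,0,0,0],[1,0.05,0.001,0.12,0,0,0],[1,0.05,0.001,0.12,0,0,0]]';for k in 1; do python3 -m pendant '[[1,0.001,0,0.004,0,0,0],[1,0.001,0,0.004,0,0,0]]'|sed -n 2,4p; python3 -m pendant '[[1,0.001,0,0.004,0,0,0],[1,0.001,0,0.004,0,0,0]]'|sed -n 2,4p; python3 -m pendant '[[1,0.001,0,0.004,0,0,0],[1,0.001,0,0.004,0,0,0]]'|sed -n 2,4p; done; python3 thp.py 0.1 0.03 0
```

```text
time: 15.72
ee_pos: [0.4953, -0.0502, 0.1689]
eef_rot: [0.73, 0.684, -0.0, -0.0]
ft_force: [0.6, -0.4, -0.9]
width: 0.0005
grip_force: 0.0
ee_pos: [0.4955, -0.0501, 0.1679]
eef_rot: [0.73, 0.684, 0.0, 0.0]
ft_force: [0.9, 0.1, -0.1]
ee_pos: [0.4955, -0.0498, 0.1666]
eef_rot: [0.73, 0.684, 0.0, 0.0]
ft_force: [0.2, -0.6, -1.1]
ee_pos: [0.4955, -0.0495, 0.1654]
eef_rot: [0.73, 0.684, -0.0, -0.0]
ft_force: [1.2, 0.6, 0.3]
at [ 0.4955 -0.0495  0.1654] yaw 86.25 F [1.2 0.6 0.3] w 0.0006 t 16.48
[-0.0061, -0.0019, -0.0313, -0.0, 0.0, 0.0004] rows 0.2
[0.0034, -0.0019, 0.0053, -0.0, 0.0, 0.0004] rows 0.0
[0.0067, -0.0019, 0.0212, -0.0, 0.0, 0.0004] rows 0.1
```

```bash
python3 -m pendant '[[1,0.001,0,0.004,0,0,0],[1,0.001,0,0.004,0,0,0]]'|sed -n 2,4p; python3 -m pendant '[[1,0,0,0.003,0,0,0],[1,0,0,0.003,0,0,0]]'|sed -n 2,4p; python3 -m pendant '[[1,0,0,0.002,0,0,0],[1,0,0,0.002,0,0,0]]'|sed -n 2,4p;
```

```text
ee_pos: [0.4955, -0.0492, 0.1644]
eef_rot: [0.73, 0.684, -0.0, 0.0]
ft_force: [-0.6, -0.5, 2.4]
ee_pos: [0.4956, -0.0492, 0.1639]
eef_rot: [0.73, 0.684, -0.0, 0.0]
ft_force: [-3.6, 0.3, 8.9]
ee_pos: [0.4956, -0.0491, 0.1637]
eef_rot: [0.73, 0.684, -0.0, 0.0]
ft_force: [-6.2, -0.7, 13.8]
```

```bash
python3 -m pendant '[[1,0,-0.001,0.002,0,0,0],[1,0,-0.001,0.004,0,0,0],[1,0,-0.001,0.004,0,0,0],[1,0,-0.001,0.004,0,0,0]]'; python3 - <<'E'
from path import *
from bench import r,optics
c=optics.camera("scene");cv2.imwrite("pics/s8.png",crop(c,180,150,310,260,5));s=r.read_state();print(s["ft_force"],s["ee_pos"])
E
```

```text
time: 17.73
ee_pos: [0.4956, -0.0491, 0.1634]
eef_rot: [0.73, 0.684, 0.0, 0.001]
ft_force: [-8.4, 1.0, 20.6]
width: 0.0005
grip_force: 10.6
[-8.83821373  0.29121086 19.88827675] [ 0.4956066  -0.0490509   0.16333614]
```

View pics/s8.png

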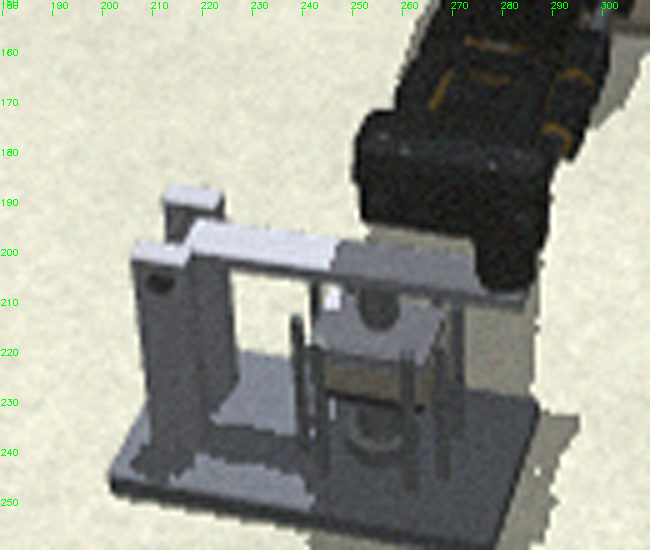

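The foot (254,213) rests on the plate, the arm is nearly level and off its stop, and the finger presses the knob (280,200) with 20 N. Handing in.

```bash
python3 -c "
from bench import r
print(r.close_job())"
```

```text
the job is handed in; nothing more can be done
None
```

I laid one plate flat between the guide pins and swung the arm down onto it. Its foot bears on the plate, off its own stop (tilt about 0.03 rad), and I handed the job in while still pressing the knob with about 20 N.

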